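# Try the sandwich press's lid, free its clip if caught, and hold the lid open

## Robot

A 6-joint arm with a two-finger parallel gripper is mounted at the origin on the work surface. World frame = base frame: x ahead of the robot, y to its left, z up, the work surface at z = 0. Lengths are in m, angles in rad, forces in N, time in s.
With the tool pointing down it reaches from about 0.225 to 0.875 m from the base axis. Payload 3.4 kg.
Tool frame: the origin (TCP) lies between the finger pads; the fingertips stand 11 mm ahead of it and the grasp point (between the pads) lies 8 mm behind it; z points along the fingers, y is the line along which they close (so a half turn about z gives the same grasp; the last joint's range is limited). The gripper opens to 85 mm and grips with 20 to 120 N. Pads are 22 mm wide; open, the fingers measure 114 mm over their backs; the gripper's body (76 mm by 85 mm) begins 54 mm behind the grasp point. The pads swing forward as they close: fully open they stand 13 mm farther back than shut.
Start: joints at [1.095, 0.276, 1.505, -0, 1.361, -0.121], TCP at [0.2, 0.539, 0.242] pointing down, gripper open.
Joint ranges: [-2.89, 2.89], [-0.75, 2.08], [0.22, 2.7], [-1.18, 4.32], [0.11, 2.71], [-2.7, 2.7]. Speed limits (rad/s): [2.57, 2.57, 3.14, 3.14, 3.14, 3.14].

## Interface

Orientations are given as a unit quaternion [w, x, y, z].
In Python, from rig import sensors, eyes, manip gives the robot as it stands.
- The arm moves only by the tool drive_tool, never from a script. Its argument "deltas" is a list of rows, each an object with "linear": the shift along the world's x, y, z in mm, a list of three; "twist": the turn about the world's z in degrees; "claw": the opening, from 0 (shut) to 1 (fully open). In form: [{"linear": [tx, ty, tz], "twist": twist, "claw": claw}, ...]. A call has 1 to 12 rows; each row is the pose to reach, as a shift and turn from the pose commanded when the call began; what a row does not reach only later rows make up. A row lasts 1/12 s, in which the tool goes at most 41.7 mm and 7.16 degrees, less where a joint would pass 70% of its speed; a pose out of reach is approached as far as the arm can. A call with a gripper value outside its range is refused whole. The fingers move at their own pace and stop on an object; "squeeze" is the grip in N (left out, the last holds). Time passes only in rows, so rows that repeat a pose let the fingers close. It gives the time, the measured TCP pose, the force, the opening and the grip force at its end, in the units of the state.
- sensors.get_state(): the state, without advancing time (a new reading comes with each control period).
- eyes.get_image(name): name is "side" or "top"; returns the picture (384x512x3 uint8, red, green, blue); there is no depth.
- eyes.camera_model(name): a dict with "intrinsics" (3x3 intrinsics, pixels), "R" (3x3) and "t" (3): a world point X has camera coordinates R X + t. Camera axes: x right, y down, z forward; pixel columns grow to the right and rows downward; lengths in m; the calibration is good to about 2 mm. A picture is of the moment at which its call begins. camera_model takes no time and is no camera call.
- manip.sign_off(): hands the job in; it is judged then, once.
The state is a dict: "clock": time; "qpos": joint angles; "qd": joint speeds; "effort": joint torques, N m; "position": TCP position; "ee_rot": TCP orientation; "contact_force": force on the tool from outside, world axes, zero at the start; "moment": the same for the moment, N m; "width": finger opening in m; "gripper_force": force on a finger pad.
Only numpy, scipy, OpenCV 4.12 (cv2) and the standard library are available. Lean on these libraries where they do the work, as an engineer would, in place of code of your own. Each camera call takes 0.05 s, during which the arm holds its last target. There are 200 camera calls.

## Task

Get the sandwich press open for me and hold it so that I can lay the bread in. Take the lid's handle first and give it a gentle tug without touching the red clip: if the clip has caught, do not force it, let the handle go, press the clip's thumb tab down until the hook swings well clear, and take the handle again. Then raise the lid by its handle to about 50 degrees and finish while still holding it there, still; it falls shut if let go, so do not let it drop, and leave the mug, plate and jam jar where they are.

Things in the scene. Friction and masses are not known exactly. Their poses are not given: they have to be found in the camera images.
- press: Closed sandwich press, fixed on the worktop: black base 230 (x) x 240 (y) x 50 mm high under a metal lid of the same outline, top of the closed lid 98 mm above the worktop. Origin on the worktop under the middle of the base; x points to the back (hinge), the front with handles and clip faces its -x; y along the handles; z up.
- lid (a joint): Opening angle of the lid about its hinge line (along y, at the back): 0 shut, 1.25 rad at the stop; grows as the front rises. Lid and handle weigh 0.6 to 1.1 kg: 3 to 6 N of lift at the handle; it falls shut from any angle. Tugged with the clip caught it lifts about 4 mm at the handle (0.01 to 0.02 rad), then the clip holds it firmly (10 to 20 N tells); free, it goes on rising.
- handle_mid (a point): Middle of the lid handle's bar, where the clip pivots; 78 mm above the worktop with the lid shut. Grey D-shaped handle: round bar, 18 mm diameter, 176 mm long (y), on a 16 mm wide arm at each end (72 mm from the middle), 51 mm of free space between bar and lid. Axes as the lid's. Grip the bar from above between clip and arm, about 45 mm to either side of this point.
- lid_hinge (a point): Point on the hinge line in the lid's middle plane, 115 mm behind the press's origin and 55 mm above the worktop; fixed to the press. With the lid shut the handle's bar is 290 mm in front of it and 23 mm higher.
- clip (a joint): Angle of the red rocker clip about the bar, relative to the lid: 0 pushed fully home, 0.8 rad swung right out (its stop). It stays where it is put (stiff pivot, 0.06 N m) and starts hanging down between 0 and 0.3; whether its hook has caught depends on how far home it is, the edge is somewhere about 0.1 to 0.2: tug to know.
- clip_tab (a point): Top of the clip's ribbed thumb tab, a red plate 30 mm wide (y), 4 mm thick, that lies over the bar and reaches 36 mm behind the bar's axis towards the lid; this point is 26 mm behind and 16 mm above the axis when the clip is home. Pressing the tab down 10 to 15 mm (about 3 N) swings the hook forward and clear.
- clip_hook (a point): Tip of the clip's tooth, 51 mm below the bar's axis when home. The base has a black lower handle right below the lid's bar: 20 mm (x) x 176 mm (y), from 31 to 45 mm above the worktop. A caught tooth reaches up to 8 mm under the middle of its front edge, with 4 mm of play.
- mug: Blue mug, 82 mm across, 95 mm high, beside the press; origin at the centre of its underside. Leave it.
- plate: White plate, 190 mm across, 22 mm high, beside the press; origin at the centre of its underside. Leave it.
- jam_jar: Amber jar with red cap, 68 mm across, 100 mm high, beside the press; origin at the centre of its underside. Leave it.

How it is judged:
By the outcome, as a careful person would: the job done as asked, in the order asked, and still so for the second after the job is handed in, while the arm keeps its last pose, push and grip.
It also fails if it takes over 54 s, if anything falls off the work surface, if the arm or the gripper's body presses on something with over 40 N, if the wrist force passes 120 N, or if a joint passes its speed limit or range.

## Working session

There is one attempt and no reset: what is moved stays moved. The work goes in short steps, Python scripts to look and compute and a tool call to move; the robot and the scene stay as the last step left them, time stands still between calls to the robot, and variables do not carry over. Pictures are saved under pics/ and viewed, at most 10 in all, crops included, and the job is handed in when it is done.

Besides the shell and the picture viewer there is one more tool, called after "Emit:" as name([rows], argument=value, ...), one row to a line, values as JSON. drive_tool: Moves the arm, as the interface text tells. Its arguments: {"type":"object","properties":{"deltas":{"type":"array","items":{"type":"object","properties":{"linear":{"type":"array","items":{"type":"number"}},"twist":{"type":"number"},"claw":{"type":"number"}}}},"squeeze":{"type":"number"}},"required":["deltas"]}

```bash
mkdir -p pics; python3 - <<'E'
from rig import sensors, eyes
import cv2
for n in("side","top"):
    cv2.imwrite(f"pics/{n}0.png",eyes.get_image(n)[:,:,::-1])
    m=eyes.camera_model(n);print(n,m)
print(sensors.get_state())
E
```

```text
side {'intrinsics': array([[376.36949063,   0.        , 254.89811419],
       [  0.        , 376.36949063, 192.75418652],
       [  0.        ,   0.        ,   1.        ]]), 'R': array([[-0.9851874 , -0.16971852,  0.02452385],
       [-0.11461163,  0.54531685, -0.83035758],
       [ 0.12755379, -0.82086854, -0.55669101]]), 't': array([0.57446381, 0.14951114, 0.94007275])}
top {'intrinsics': array([[418.7923258 ,   0.        , 254.95101385],
       [  0.        , 418.7923258 , 183.57500076],
       [  0.        ,   0.        ,   1.        ]]), 'R': array([[-0.01043857, -0.99935807,  0.03427068],
       [-0.99701068,  0.00777793, -0.07687136],
       [ 0.07655546, -0.03497066, -0.99645186]]), 't': array([-0.02395988,  0.58740654,  0.97030177])}
{'clock': 0.1, 'qpos': array([ 1.09503830e+00,  2.76521975e-01,  1.50603266e+00,  2.53285418e-05,
        1.36071431e+00, -1.21001413e-01]), 'qd': array([ 0.00133022, -0.00133622, -0.00246438, -0.00058844, -0.00091436,
       -0.00041152]), 'effort': array([ 2.21013390e-03, -4.17700052e+01, -2.46405762e+01, -1.62996639e-04,
        5.80818829e-03,  4.23008589e-05]), 'position': array([0.19951381, 0.53877517, 0.24152137]), 'ee_rot': array([-2.58228253e-04,  1.76452173e-01,  9.84308858e-01, -7.97472738e-04]), 'contact_force': array([ 0.60009339, -0.31049008,  0.90197894]), 'moment': array([-0.00047413,  0.00278865,  0.04352048]), 'gripper_force': 0.0, 'width': 0.08547896870267942}
```

View pics/side0.png

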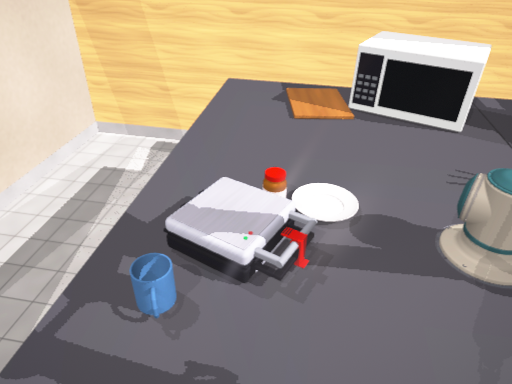

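View pics/top0.png

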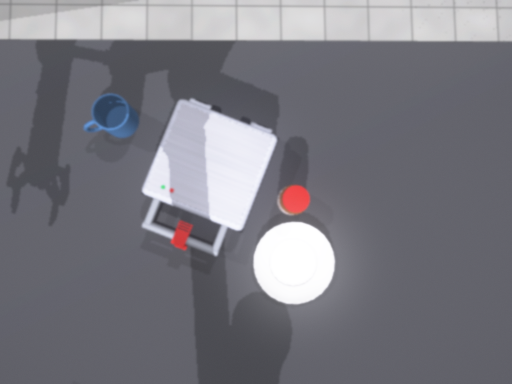

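The top view shows the handle bar from (146,226) to (218,251), with the red clip at (182,235). The lid spans (180,100) to (243,228). The jar is at (294,199), the plate at (294,262) and the mug at (115,115). I'll zoom in on the handle.

```bash
python3 - <<'E'
import cv2,numpy as np
t=cv2.imread("pics/top0.png")[180:270,130:240]; s=cv2.imread("pics/side0.png")[190:280,220:330]
f=lambda a:cv2.resize(a,(660//6*5,450),interpolation=cv2.INTER_CUBIC)
cv2.imwrite("pics/crop_t.png",cv2.resize(t,None,fx=6,fy=6,interpolation=cv2.INTER_CUBIC))
cv2.imwrite("pics/crop_s.png",cv2.resize(s,None,fx=6,fy=6,interpolation=cv2.INTER_CUBIC))
E
```

```text
(no output)
```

View pics/crop_t.png

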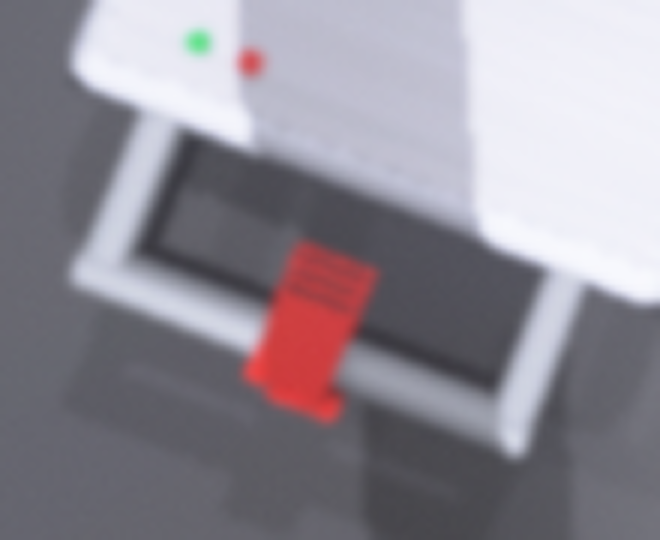

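View pics/crop_s.png

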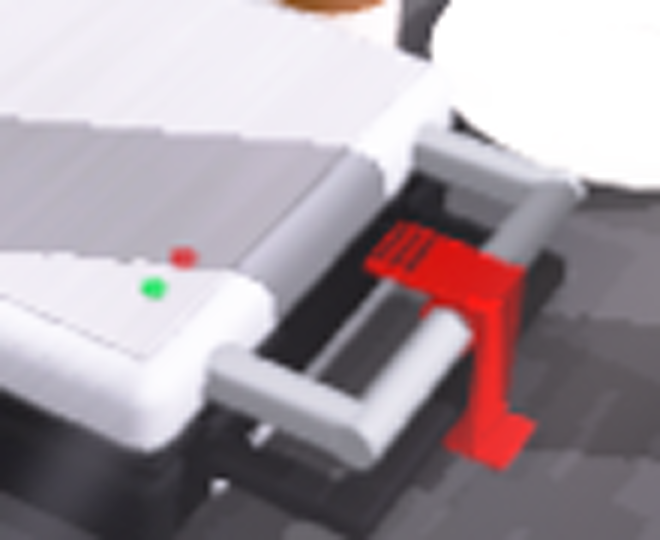

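Top crop: the bar's axis runs from about (82,274) to (515,438), and the clip tab's rear edge is at (340,255). The side crop shows the clip hanging with its hook at (490,440). I'll convert these to world coordinates.

```bash
cat > h.py <<'E'
import numpy as np
from rig import eyes
def ray(n,u,v,z):
    m=eyes.camera_model(n);R=m["R"];c=-R.T@m["t"];d=R.T@np.linalg.inv(m["intrinsics"])@[u,v,1]
    return c+d*(z-c[2])/d[2]
def proj(n,X):
    m=eyes.camera_model(n);p=m["intrinsics"]@(m["R"]@np.array(X)+m["t"]);return p[:2]/p[2]
E
python3 - <<'E'
from h import *
a,b=ray("top",130+82/6,180+274/6,.078),ray("top",130+515/6,180+438/6,.078)
mid=(a+b)/2;d=a-b;L=np.hypot(*d[:2]);y=d/L;x=np.array([y[1],-y[0],0])
print("ends",a,b,L,"mid",mid,"yaw",np.degrees(np.arctan2(x[1],x[0])))
# lid corners check
for uv in[(180,100),(276,137),(243,230),(143,196)]:
    p=ray("top",*uv,.095)-mid;print(p@x,p@y)
for k in(-.045,.045):print(k,mid+k*y, np.hypot(*(mid+k*y)[:2]))
for nm in("top","side"):
  for P in (mid+.088*y,mid-.088*y,mid+.026*x+[0,0,.016],mid-.051*np.array([0,0,1])): 
    q=proj(nm,P);print(nm,q,(q-([130,180] if nm=="top" else [220,190]))*6)
print("tab",mid+.026*x+[0,0,.016],"x",x)
print("jar",ray("top",294,199,.1),"plate",ray("top",294,262,.02),"mug",ray("top",112,110,.095))
E
```

```text
ends [0.49185741 0.21887335 0.078     ] [0.43009287 0.06051246 0.078     ] 0.16997950398765999 mid [0.46097514 0.1396929  0.078     ] yaw -21.306973759246127
0.2876836946205981 0.11011122592675424
0.2866789134403831 -0.11829066406791934
0.06873910320616919 -0.12279008539175783
0.06082514468563363 0.10676616545449644
-0.045 [0.44462374 0.09776879 0.078     ] 0.4552460903959239
0.045 [0.47732655 0.18161702 0.078     ] 0.5107106613246944
top [142.38749142 225.18217535] [ 74.32494854 271.0930521 ]
top [217.11022688 253.48362712] [522.66136128 440.9017627 ]
top [183.11296606 228.45902865] [318.67779636 290.7541719 ]
top [182.93779453 238.11521873] [317.62676715 348.69131237]
side [280.60276166 264.93890618] [363.61656999 449.63343709]
side [314.82496117 220.66716787] [568.949767   184.00300719]
side [289.13242399 231.5529564 ] [414.79454397 249.31773843]
side [297.01830642 257.89579855] [462.10983854 407.37479131]
tab [0.48519797 0.13024542 0.094     ] x [ 0.93164701 -0.36336463  0.        ]
jar [ 0.54673081 -0.11176038  0.1       ] plate [ 0.40162986 -0.11941439  0.02      ] mug [0.74668233 0.28666707 0.095     ]
```

Emit:
drive_tool([
  {"linear":[20,-37,-4],"twist":-7,"claw":0.55},
  {"linear":[41,-74,-8],"twist":-14,"claw":0.55},
  {"linear":[61,-111,-12],"twist":-21,"claw":0.55},
  {"linear":[81,-148,-16],"twist":-28,"claw":0.55},
  {"linear":[102,-185,-20],"twist":-35,"claw":0.55},
  {"linear":[122,-222,-25],"twist":-42,"claw":0.55},
  {"linear":[142,-259,-29],"twist":-49,"claw":0.55},
  {"linear":[163,-296,-33],"twist":-56,"claw":0.55},
  {"linear":[183,-333,-37],"twist":-63,"claw":0.55},
  {"linear":[203,-370,-41],"twist":-70,"claw":0.55},
  {"linear":[224,-407,-46],"twist":-77,"claw":0.55},
  {"linear":[244,-444,-50],"twist":-84,"claw":0.55},
])

```text
clock: 1.1
position: [0.4397, 0.1013, 0.1929]
ee_rot: [-0.0, 0.792, 0.611, 0.0]
contact_force: [1.5, 0.6, -0.1]
width: 0.0475
gripper_force: 0.0
```

Emit:
drive_tool([
  {"linear":[0,0,0],"twist":-7,"claw":0.55},
  {"linear":[0,0,0],"twist":-7,"claw":0.55},
  {"linear":[0,0,0],"twist":-7,"claw":0.55},
  {"linear":[0,0,0],"twist":-7,"claw":0.55},
])

```text
clock: 1.43
position: [0.4387, 0.104, 0.1931]
ee_rot: [-0.0, 0.825, 0.565, -0.0]
contact_force: [-0.3, -1.0, 0.0]
width: 0.0472
gripper_force: 0.0
```

```bash
python3 - <<'E'
from h import *
from rig import sensors
import cv2
s=sensors.get_state();print(s["qpos"],s["contact_force"])
t=eyes.get_image("top")[150:270,100:260,::-1];w=eyes.get_image("side")[150:280,220:380,::-1]
cv2.imwrite("pics/a.png",np.hstack([cv2.resize(i,(400,312),interpolation=2) for i in(t,w)]))
E
```

```text
[7.77256257e-02 1.25205025e-01 1.83297835e+00 5.51422028e-04
 1.18419868e+00 4.46236393e-01] [-0.30720024 -1.04158049  0.0102631 ]
```

View pics/a.png

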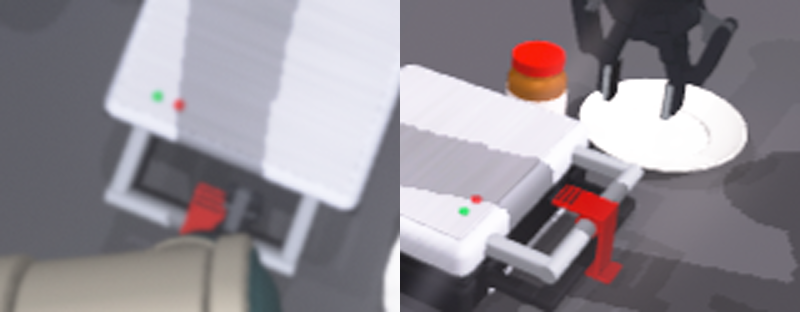

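The fingers straddle the handle area, right of the clip, at the correct yaw. They need about (+5,-9) mm, then to go down 123 mm.

Emit:
drive_tool([
  {"linear":[5,-9,-20],"twist":0,"claw":0.55},
  {"linear":[5,-9,-45],"twist":0,"claw":0.55},
  {"linear":[5,-9,-70],"twist":0,"claw":0.55},
  {"linear":[5,-9,-90],"twist":0,"claw":0.55},
  {"linear":[5,-9,-105],"twist":0,"claw":0.55},
  {"linear":[5,-9,-115],"twist":0,"claw":0.55},
  {"linear":[5,-9,-122],"twist":0,"claw":0.55},
  {"linear":[5,-9,-122],"twist":0,"claw":0.55},
  {"linear":[5,-9,-122],"twist":0,"claw":0.55},
])

```text
clock: 2.28
position: [0.4444, 0.0949, 0.0714]
ee_rot: [0.0, 0.825, 0.565, 0.0]
contact_force: [-0.1, -0.7, -0.3]
width: 0.0469
gripper_force: 0.0
```

```bash
python3 - <<'E'
from h import *
import cv2
t=eyes.get_image("top")[150:270,100:260,::-1];w=eyes.get_image("side")[170:280,220:355,::-1]
cv2.imwrite("pics/b.png",np.hstack([cv2.resize(i,(400,320),interpolation=2) for i in(t,w)]))
E
```

```text
(no output)
```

View pics/b.png

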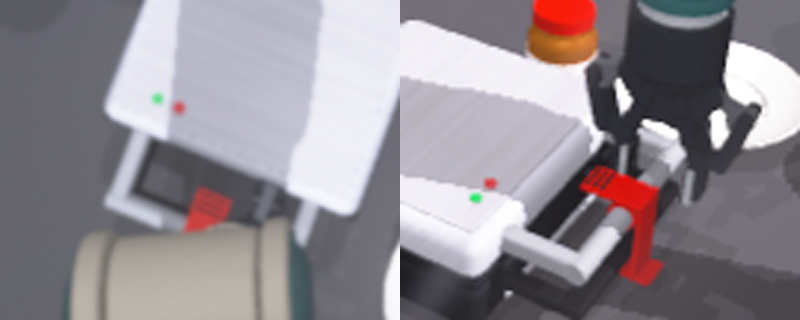

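The fingers straddle the bar in the side view (pads at about (622,160) and (688,190)), clear of the clip. I'll close, then tug gently.

Emit:
drive_tool([
  {"linear":[0,0,0],"twist":0,"claw":0.1},
  {"linear":[0,0,0],"twist":0,"claw":0.1},
  {"linear":[0,0,0],"twist":0,"claw":0.1},
  {"linear":[0,0,0],"twist":0,"claw":0.1},
  {"linear":[0,0,0],"twist":0,"claw":0.1},
  {"linear":[0,0,0],"twist":0,"claw":0.1},
], squeeze=40)

```text
clock: 2.88
position: [0.4466, 0.0937, 0.0722]
ee_rot: [0.002, 0.826, 0.564, 0.002]
contact_force: [3.5, -3.7, 4.1]
width: 0.0168
gripper_force: 39.4
```

Emit:
drive_tool([
  {"linear":[0,0,1],"twist":0,"claw":0.1},
  {"linear":[0,0,2],"twist":0,"claw":0.1},
  {"linear":[0,0,3],"twist":0,"claw":0.1},
  {"linear":[0,0,3],"twist":0,"claw":0.1},
  {"linear":[0,0,3],"twist":0,"claw":0.1},
])

```text
clock: 3.3
position: [0.4467, 0.0936, 0.0742]
ee_rot: [0.002, 0.826, 0.564, 0.002]
contact_force: [6.3, -3.2, -5.1]
width: 0.0166
gripper_force: 39.1
```

Emit:
drive_tool([
  {"linear":[0,0,1],"twist":0,"claw":0.1},
  {"linear":[0,0,2],"twist":0,"claw":0.1},
  {"linear":[0,0,2],"twist":0,"claw":0.1},
  {"linear":[0,0,2],"twist":0,"claw":0.1},
])

```text
clock: 3.63
position: [0.4468, 0.0936, 0.0761]
ee_rot: [0.002, 0.826, 0.564, 0.002]
contact_force: [7.4, -3.5, -5.2]
width: 0.0166
gripper_force: 39.6
```

Emit:
drive_tool([
  {"linear":[0,0,1],"twist":0,"claw":0.1},
  {"linear":[0,0,2],"twist":0,"claw":0.1},
  {"linear":[0,0,2],"twist":0,"claw":0.1},
  {"linear":[0,0,2],"twist":0,"claw":0.1},
])

```text
clock: 3.97
position: [0.4468, 0.0936, 0.0764]
ee_rot: [0.001, 0.826, 0.564, 0.001]
contact_force: [12.0, -3.5, -20.7]
width: 0.0164
gripper_force: 40.3
```

The force jumped to 21 N and the bar stopped at about 4 mm, so the clip has caught. I'll lower, release, and go up.

Emit:
drive_tool([
  {"linear":[0,0,-3],"twist":0,"claw":0.1},
  {"linear":[0,0,-6],"twist":0,"claw":0.1},
  {"linear":[0,0,-7],"twist":0,"claw":0.1},
  {"linear":[0,0,-7],"twist":0,"claw":0.3},
  {"linear":[0,0,-7],"twist":0,"claw":0.55},
  {"linear":[0,0,-7],"twist":0,"claw":0.55},
  {"linear":[0,0,-7],"twist":0,"claw":0.55},
])

```text
clock: 4.55
position: [0.4433, 0.0944, 0.0708]
ee_rot: [-0.001, 0.826, 0.564, -0.001]
contact_force: [-0.3, 0.4, -0.1]
width: 0.047
gripper_force: 0.0
```

Emit:
drive_tool([
  {"linear":[0,0,25],"twist":0,"claw":0.55},
  {"linear":[0,0,60],"twist":0,"claw":0.55},
  {"linear":[0,0,90],"twist":0,"claw":0.4},
  {"linear":[10,5,95],"twist":7,"claw":0.2},
  {"linear":[20,10,95],"twist":14,"claw":0},
  {"linear":[30,15,95],"twist":21,"claw":0},
  {"linear":[40,20,95],"twist":28,"claw":0},
  {"linear":[53,28,95],"twist":35,"claw":0},
  {"linear":[53,28,95],"twist":42,"claw":0},
  {"linear":[53,28,95],"twist":49,"claw":0},
  {"linear":[53,28,95],"twist":56,"claw":0},
  {"linear":[53,28,95],"twist":63,"claw":0},
])

```text
clock: 5.55
position: [0.4967, 0.1224, 0.1657]
ee_rot: [-0.001, 0.406, 0.914, -0.0]
contact_force: [-0.4, -0.1, -0.3]
width: 0.0005
gripper_force: 0.0
```

Emit:
drive_tool([
  {"linear":[0,0,-10],"twist":7,"claw":0},
  {"linear":[0,0,-20],"twist":14,"claw":0},
  {"linear":[0,0,-30],"twist":21,"claw":0},
  {"linear":[0,0,-40],"twist":27,"claw":0},
  {"linear":[0,0,-48],"twist":27,"claw":0},
  {"linear":[0,0,-48],"twist":27,"claw":0},
  {"linear":[0,0,-48],"twist":27,"claw":0},
])

```text
clock: 6.13
position: [0.4969, 0.1222, 0.1178]
ee_rot: [-0.001, 0.186, 0.983, -0.0]
contact_force: [-0.3, -0.6, -0.1]
width: 0.0
gripper_force: 0.0
```

```bash
python3 - <<'E'
from h import *
import cv2
t=eyes.get_image("top")[150:270,100:260,::-1];w=eyes.get_image("side")[170:280,220:355,::-1]
cv2.imwrite("pics/c.png",np.hstack([cv2.resize(i,(400,320),interpolation=2) for i in(t,w)]))
E
```

```text
(no output)
```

View pics/c.png

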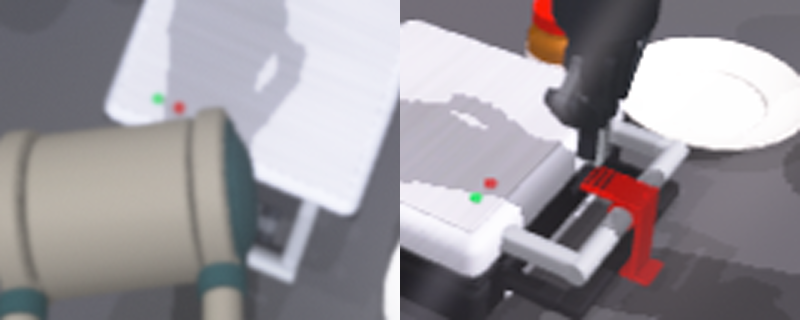

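The closed tips (about (593,160) in the side half) sit over the tab's rear edge at about (600,178). I'll press in stages.

Emit:
drive_tool([
  {"linear":[0,0,-4],"twist":0,"claw":0},
  {"linear":[0,0,-8],"twist":0,"claw":0},
  {"linear":[0,0,-12],"twist":0,"claw":0},
  {"linear":[0,0,-15],"twist":0,"claw":0},
  {"linear":[0,0,-18],"twist":0,"claw":0},
  {"linear":[0,0,-18],"twist":0,"claw":0},
])

```text
clock: 6.73
position: [0.4987, 0.1219, 0.1003]
ee_rot: [0.001, 0.185, 0.983, 0.0]
contact_force: [1.3, -1.2, 1.4]
width: -0.0001
gripper_force: 0.9
```

Emit:
drive_tool([
  {"linear":[0,0,-3],"twist":0,"claw":0},
  {"linear":[0,0,-6],"twist":0,"claw":0},
  {"linear":[0,0,-8],"twist":0,"claw":0},
  {"linear":[0,0,-10],"twist":0,"claw":0},
  {"linear":[0,0,-10],"twist":0,"claw":0},
])

```text
clock: 7.15
position: [0.4991, 0.1221, 0.0903]
ee_rot: [0.002, 0.185, 0.983, 0.0]
contact_force: [4.3, -2.1, 1.8]
width: 0.0001
gripper_force: 2.2
```

```bash
python3 - <<'E'
from h import *
import cv2
w=eyes.get_image("side")[170:280,220:355,::-1]
cv2.imwrite("pics/d.png",cv2.resize(w,(675,550),interpolation=2))
E
```

```text
(no output)
```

View pics/d.png

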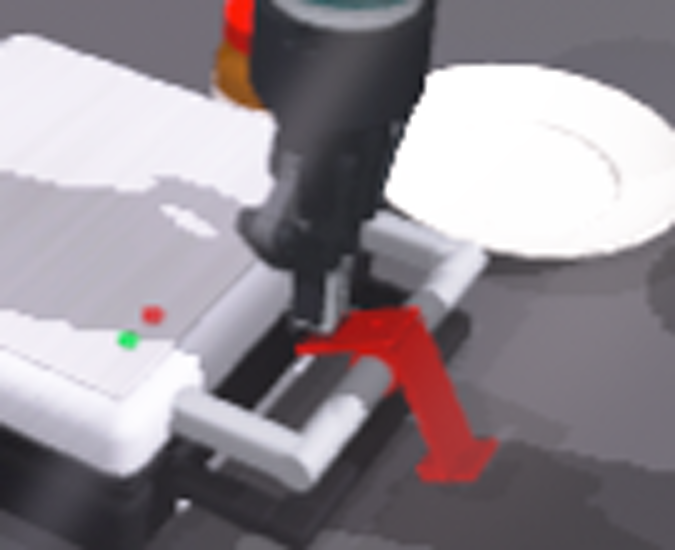

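The tips press the tab and the hook has swung forward to about (455,465). I'll press 4 mm more, then retreat upward and go back to the handle.

Emit:
drive_tool([
  {"linear":[0,0,-2],"twist":0,"claw":0},
  {"linear":[0,0,-4],"twist":0,"claw":0},
  {"linear":[0,0,-4],"twist":0,"claw":0},
])

```text
clock: 7.45
position: [0.4988, 0.1222, 0.0861]
ee_rot: [0.001, 0.185, 0.983, 0.0]
contact_force: [4.7, -1.4, 1.3]
width: -0.0004
gripper_force: 2.1
```

Emit:
drive_tool([
  {"linear":[0,0,15],"twist":0,"claw":0},
  {"linear":[0,0,45],"twist":0,"claw":0},
  {"linear":[0,0,78],"twist":0,"claw":0.2},
  {"linear":[-10,-5,78],"twist":-7,"claw":0.4},
  {"linear":[-20,-10,78],"twist":-14,"claw":0.55},
  {"linear":[-30,-15,78],"twist":-21,"claw":0.55},
  {"linear":[-40,-20,78],"twist":-28,"claw":0.55},
  {"linear":[-51,-28,78],"twist":-35,"claw":0.55},
  {"linear":[-51,-28,78],"twist":-42,"claw":0.55},
  {"linear":[-51,-28,78],"twist":-49,"claw":0.55},
  {"linear":[-51,-28,78],"twist":-56,"claw":0.55},
  {"linear":[-51,-28,78],"twist":-63,"claw":0.55},
])

```text
clock: 8.45
position: [0.4437, 0.0948, 0.1629]
ee_rot: [-0.003, 0.674, 0.739, -0.001]
contact_force: [-0.2, -0.0, 0.5]
width: 0.0468
gripper_force: 0.0
```

Emit:
drive_tool([
  {"linear":[0,0,0],"twist":-7,"claw":0.55},
  {"linear":[0,0,0],"twist":-14,"claw":0.55},
  {"linear":[0,0,0],"twist":-21,"claw":0.55},
  {"linear":[0,0,0],"twist":-27,"claw":0.55},
  {"linear":[0,0,0],"twist":-27,"claw":0.55},
])

```text
clock: 8.87
position: [0.444, 0.0947, 0.1629]
ee_rot: [-0.002, 0.826, 0.563, -0.002]
contact_force: [-0.4, 0.1, -0.9]
width: 0.0469
gripper_force: 0.0
```

```bash
python3 - <<'E'
from h import *
import cv2
w=eyes.get_image("side")[170:280,220:355,::-1]
cv2.imwrite("pics/e.png",cv2.resize(w,(675,550),interpolation=2))
E
```

```text
(no output)
```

View pics/e.png

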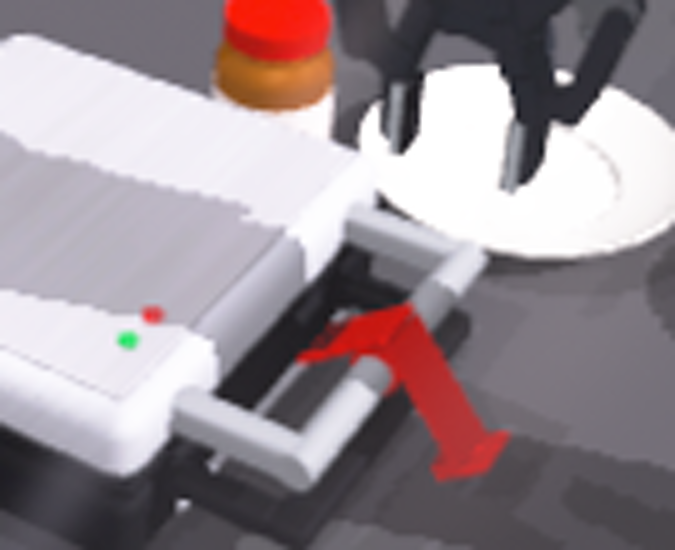

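The clip stays well out, with its hook at about (470,460). Taking the handle again.

Emit:
drive_tool([
  {"linear":[2,-1,-25],"twist":0,"claw":0.55},
  {"linear":[2,-1,-50],"twist":0,"claw":0.55},
  {"linear":[2,-1,-70],"twist":0,"claw":0.55},
  {"linear":[2,-1,-83],"twist":0,"claw":0.55},
  {"linear":[2,-1,-92],"twist":0,"claw":0.55},
  {"linear":[2,-1,-92],"twist":0,"claw":0.4},
  {"linear":[2,-1,-92],"twist":0,"claw":0.1},
  {"linear":[2,-1,-92],"twist":0,"claw":0.1},
  {"linear":[2,-1,-92],"twist":0,"claw":0.1},
  {"linear":[2,-1,-92],"twist":0,"claw":0.1},
  {"linear":[2,-1,-92],"twist":0,"claw":0.1},
], squeeze=50)

```text
clock: 9.83
position: [0.4467, 0.0939, 0.0724]
ee_rot: [-0.001, 0.826, 0.564, -0.001]
contact_force: [-3.8, 2.5, -0.1]
width: 0.016
gripper_force: 49.0
```

```bash
python3 - <<'E'
import numpy as np
a0=np.arctan2(23,290);r=np.hypot(290,23)
for th in range(0,55,2):
    a=a0+np.radians(th);d=r*(np.cos(a0)-np.cos(a));print(th,np.round([d*.932,-d*.363,r*(np.sin(a)-np.sin(a0))],1))
E
```

```text
0 [ 0. -0.  0.]
2 [ 0.9 -0.4 10.1]
4 [ 2.2 -0.8 20.2]
6 [ 3.7 -1.4 30.2]
8 [ 5.6 -2.2 40.1]
10 [ 7.8 -3.  50. ]
12 [10.4 -4.  59.8]
14 [13.2 -5.1 69.5]
16 [16.4 -6.4 79. ]
18 [19.9 -7.7 88.5]
20 [23.6 -9.2 97.8]
22 [ 27.7 -10.8 107. ]
24 [ 32.1 -12.5 116. ]
26 [ 36.8 -14.3 124.8]
28 [ 41.7 -16.2 133.5]
30 [ 46.9 -18.3 141.9]
32 [ 52.4 -20.4 150.2]
34 [ 58.2 -22.7 158.2]
36 [ 64.2 -25.  166.1]
38 [ 70.5 -27.5 173.7]
40 [ 77. -30. 181.]
42 [ 83.8 -32.6 188.1]
44 [ 90.7 -35.3 195. ]
46 [ 97.9 -38.1 201.6]
48 [105.4 -41.  207.9]
50 [113.  -44.  213.9]
52 [120.8 -47.  219.7]
54 [128.8 -50.1 225.1]
```

Emit:
drive_tool([
  {"linear":[0,0,3],"twist":0,"claw":0.1},
  {"linear":[0,0,6],"twist":0,"claw":0.1},
  {"linear":[1,0,10],"twist":0,"claw":0.1},
  {"linear":[1,0,15],"twist":0,"claw":0.1},
  {"linear":[2,-1,20],"twist":0,"claw":0.1},
  {"linear":[3,-1,25],"twist":0,"claw":0.1},
  {"linear":[4,-1,30],"twist":0,"claw":0.1},
  {"linear":[5,-2,35],"twist":0,"claw":0.1},
  {"linear":[6,-2,40],"twist":0,"claw":0.1},
  {"linear":[6,-2,40],"twist":0,"claw":0.1},
])

```text
clock: 10.67
position: [0.452, 0.0916, 0.1127]
ee_rot: [-0.002, 0.826, 0.564, -0.002]
contact_force: [-6.3, 4.1, -3.8]
width: 0.0162
gripper_force: 49.1
```

The lid is free and following. Continuing along the arc.

Emit:
drive_tool([
  {"linear":[2,-1,10],"twist":0,"claw":0.1},
  {"linear":[5,-2,20],"twist":0,"claw":0.1},
  {"linear":[8,-3,29],"twist":0,"claw":0.1},
  {"linear":[11,-4,39],"twist":0,"claw":0.1},
  {"linear":[14,-5.5,48],"twist":0,"claw":0.1},
  {"linear":[18,-7,58],"twist":0,"claw":0.1},
  {"linear":[22,-8.5,67],"twist":0,"claw":0.1},
  {"linear":[26.5,-10,76],"twist":0,"claw":0.1},
  {"linear":[31,-12,85],"twist":0,"claw":0.1},
  {"linear":[36,-14,93],"twist":0,"claw":0.1},
  {"linear":[41,-16,102],"twist":0,"claw":0.1},
  {"linear":[41,-16,102],"twist":0,"claw":0.1},
])

```text
clock: 11.67
position: [0.4919, 0.0757, 0.2162]
ee_rot: [-0.003, 0.826, 0.564, -0.003]
contact_force: [-11.5, 4.6, 2.6]
width: 0.0164
gripper_force: 49.1
```

Emit:
drive_tool([
  {"linear":[3,-1,8],"twist":0,"claw":0.1},
  {"linear":[8,-3,16],"twist":0,"claw":0.1},
  {"linear":[14,-5,24],"twist":0,"claw":0.1},
  {"linear":[20,-8,32],"twist":0,"claw":0.1},
  {"linear":[27,-10.5,39],"twist":0,"claw":0.1},
  {"linear":[34,-13,46],"twist":0,"claw":0.1},
  {"linear":[41,-16,53],"twist":0,"claw":0.1},
  {"linear":[48,-18.5,60],"twist":0,"claw":0.1},
  {"linear":[55,-21.5,66],"twist":0,"claw":0.1},
  {"linear":[63,-24.5,71],"twist":0,"claw":0.1},
  {"linear":[63,-24.5,71],"twist":0,"claw":0.1},
  {"linear":[63,-24.5,71],"twist":0,"claw":0.1},
])

```text
clock: 12.67
position: [0.5555, 0.0503, 0.2898]
ee_rot: [-0.0, 0.826, 0.564, -0.001]
contact_force: [-13.9, 2.4, 15.3]
width: 0.0162
gripper_force: 50.0
```

```bash
python3 - <<'E'
from h import *
from rig import sensors
import cv2
s=sensors.get_state()
d=s["position"]-np.array([.4467,.0939,.0724]);back=d@[.932,-.363,0]
print(d,"angle",np.degrees(np.arctan2(23/1000+d[2],.290-back)-np.arctan2(23,290)),s["contact_force"],s["moment"],s["qd"])
im=[eyes.get_image(n)[:,:,::-1] for n in("top","side")]
cv2.imwrite("pics/f.png",np.hstack([cv2.resize(i,(400,300),interpolation=3) for i in im]))
E
```

```text
[ 0.10878198 -0.04360659  0.21739568] angle 49.758400672344926 [-13.87192617   2.40944033  15.27867278] [ 0.33493464  2.32695643 -0.24342458] [ 0.0018449  -0.00415553  0.01308312 -0.00027018 -0.01166893  0.00104629]
```

View pics/f.png

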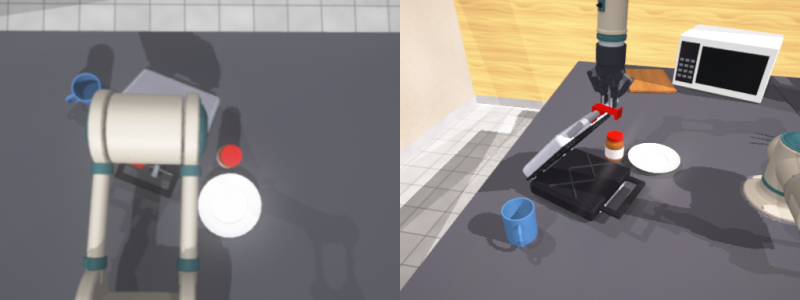

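The lid is open to about 50° and held, with the mug, jar and plate undisturbed. About 20 N of radial push remains, so I'll relax that slightly and settle.

Emit:
drive_tool([
  {"linear":[-1,0,1],"twist":0,"claw":0.1},
  {"linear":[-1.5,0.5,2],"twist":0,"claw":0.1},
  {"linear":[-1.5,0.5,2],"twist":0,"claw":0.1},
  {"linear":[-1.5,0.5,2],"twist":0,"claw":0.1},
  {"linear":[-1.5,0.5,2],"twist":0,"claw":0.1},
  {"linear":[-1.5,0.5,2],"twist":0,"claw":0.1},
  {"linear":[-1.5,0.5,2],"twist":0,"claw":0.1},
  {"linear":[-1.5,0.5,2],"twist":0,"claw":0.1},
])

```text
clock: 13.43
position: [0.5557, 0.0502, 0.2901]
ee_rot: [0.001, 0.826, 0.564, -0.0]
contact_force: [-8.1, -0.0, 6.6]
width: 0.016
gripper_force: 49.3
```

Steady, with lower load and the grip firm. Handing in.

```bash
python3 -c "
from rig import manip; print(manip.sign_off())"
```

```text
the job is handed in; nothing more can be done
None
```

The sandwich press is open at about 50° and the arm is holding it still by the handle; a gentle tug (about 21 N) showed the clip had caught, so I let go, pressed its tab until the hook was clear and took the handle again, and the job was handed in at 13.4 s with the mug, plate and jam jar not touched.

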